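# Stand the solvent bottle in its holder and screw the click-stop cap tight

### The job

Pack up the modelling corner: stand the square solvent bottle in the square well of the wooden bottle holder, fully home and kept upright all the way because its cap is loose. There, where the well keeps the bottle from turning, screw the cap down clockwise until its ratchet clicks, and stop after one to three clicks with the cap left tight. Do it gently, without forcing the bottle against the holder, and leave the paint pots, the miniature and the coffee cup where they are.

Things in the scene. Friction and masses are not known exactly. Their poses are not given: they have to be found in the camera images.
- bottle: Loose square white plastic solvent bottle, about 0.2 kg with its cap: body 44 x 44 mm, 66 mm tall, edges rounded 4 mm, blue-and-white label on its x faces; then a shoulder to 70 mm, a short neck and the cap. Stands upright. Origin: centre of its underside; z up along the cap's axis, x and y square to its faces.
- cap_top (a point): Centre of the top of the black ribbed cap shell, 90.6 mm above the bottle's underside when home and 0.4 to 1.4 mm higher while loose (thread 3.2 mm a turn). z up, x turns with the shell; a white ridge on top runs along -x. Clockwise from above screws it down: as found 0.9 to 2.6 rad (unseen) are left, turning at a light 0.03 N m, until the thread is home and stops.
- cap_grip (a point): Point on the cap's axis 8 mm below cap_top, halfway up the shell, which is a cylinder 40 mm in diameter and 16.5 mm tall: grip it here. The collar under it is narrower (34 mm); the bottle's square top lies 17 mm below this point. Turned anticlockwise the ratchet never slips but the thread unscrews again at 0.03 N m, so turn back only with the fingers off the cap.
- hub (a point): Top of the grey hub (17 mm across, 1.7 mm proud of the cap's top), the inner threaded part; its white ridge runs along -x too, in line with the shell's as found. With the thread home the torque on the shell climbs to about 0.33 N m within 0.1 rad and by 0.18 rad snaps over to near nothing: one click, the shell has gone round the hub by 0.349 rad; then the same again. Let go, it settles in a tooth.
- holder: Fixed plywood bottle holder, 110 x 210 mm and 36 mm high, with one square well and two round wells with paint pots. Origin: centre of its underside, x along its short side, y along its long side towards the pots.
- well (a point): Centre of the floor of the square well, 8 mm above the table and 28 mm below the holder's top; x and y square to its walls (the holder's axes). The well is 47.5 x 47.5 mm with a 2.5 mm chamfer round its mouth: the bottle stands in it with 1.7 mm of play a side, any face to the front, 38 mm of its square body above the holder.
- pot0: Small grey paint pot with a white lid, 31 mm diameter, 46 mm tall, standing in a round well of the holder. Bystander. Origin: centre of its underside.
- pot1: A second paint pot like pot0 in the neighbouring well. Bystander.
- miniature: Grey model soldier 53 mm tall on a black 40 mm round base. Bystander. Origin: centre of its underside.
- coffee_cup: White takeaway coffee cup with brown sleeve and lid, 112 mm tall, 82 mm across its rim. Bystander. Origin: centre of its underside.
Things that resemble listed ones, but are neither listed nor needed, are in the scene too. Leave any purple look-alike of the bottle alone. Several things look just like the holder: the one meant starts farthest to the robot's left.

How it is judged (in metres and radians):
On the way, in this order (a step that is already met when the one before it is completed fails the run):
1. the bottle stands in the square well, before the ratchet has clicked (z of bottle in the frame of well below 0.003 m and horizontal distance between bottle and well below 0.006 m and angle between bottle's own z axis and vertical below 0.08 rad and angle between the x axis of cap_top and the x axis of hub, either way round below 0.25 rad), for 0.2 s.
2. standing in the well, the cap has been screwed home and its ratchet has clicked (z of bottle in the frame of well below 0.004 m and horizontal distance between bottle and well below 0.006 m and z of cap_top in the frame of bottle below 0.0909 m and angle between the x axis of cap_top and the x axis of hub, either way round above 0.28 rad), for 0.1 s.
At the end, for the whole second after the job is handed in: The bottle stands released and at rest on the floor of the square well (3 mm in height, 6 mm sideways, 0.08 rad tilt), its cap home and not backed off (cap top under 90.9 mm above the bottle's underside), the shell slipped one to three teeth over the hub (0.28 to 1.25 rad) (z of bottle in the frame of well below 0.003 m and horizontal distance between bottle and well below 0.006 m and angle between bottle's own z axis and vertical below 0.08 rad and z of cap_top in the frame of bottle below 0.0909 m and angle between the x axis of cap_top and the x axis of hub, either way round between 0.28 and 1.25 rad and linear speed of bottle below 0.02 m/s and contact force between the fingers and bottle below 0.1 N); the robot touches nothing.
It fails at once if the ratchet was cranked past its third click (angle between the x axis of cap_top and the x axis of hub, either way round above 1.33 rad).
It fails at once if the loosely capped bottle was tipped (angle between bottle's own z axis and vertical above 0.4 rad).
It fails at once if the bottle was forced against the holder with more than 50 N (contact force between bottle and holder above 50 N).
It fails at once if a paint pot, the miniature or the cup was pushed out of its place (distance of any of pot0, pot1 from where it was at the start of the episode above 0.012 m or distance of any of miniature, coffee_cup from where it was at the start of the episode above 0.02 m).
It also fails if it takes over 72 s, if anything falls off the work surface, if the arm or the gripper's body presses on something with over 40 N, if the wrist force passes 120 N, or if a joint passes its speed limit or range.

### The arm

A 7-joint arm with a two-finger parallel gripper is mounted at the origin on the work surface. World frame = base frame: x ahead of the robot, y to its left, z up, the work surface at z = 0. Lengths are in mm, angles in rad, forces in N, time in s.
With the tool pointing down it reaches from about 400 to 875 mm from the base axis. Payload 4.4 kg.
Tool frame: the origin (TCP) lies on the centre line of the jaws, within the pads' length; the fingertips stand 25 mm ahead of it and the grasp point (between the pads) lies 6 mm ahead of it; x points along the fingers, y is the direction in which the jaws open and shut, and the axes are right-handed (so a half turn about x gives the same grasp; the last joint's range is limited). The gripper opens to 85 mm and grips with 20 to 120 N. Pads are 22 mm wide; open, the fingers measure 114 mm over their backs; the gripper's body (76 mm by 85 mm) begins 54 mm behind the grasp point. The pads swing forward as they close: fully open they stand 13 mm farther back than shut.
Start: joints at [-1.41, 0.628, 0.038, 1.517, -0.027, 0.996, -0.02], TCP at [146.135, 633.374, 256.313] pointing down, gripper open.
Joint ranges: [-3.06, 3.06], [-0.37, 2.12], [-1.25, 1.32], [0.18, 2.47], [-1.1, 4.24], [0.23, 1.98], [-2.94, 2.94]. Speed limits (rad/s): [2.57, 2.57, 3.14, 3.14, 3.14, 3.14, 3.14].

### API

Orientations are given as [roll, pitch, yaw] about the fixed x, y, z axes, in that order (R = Rz(yaw) Ry(pitch) Rx(roll)).
In Python, from cell import * gives the robot as it stands. The module is installed in compiled form; this text tells all that it offers.
- The arm moves only by the tool jog_arm, never from a script. Its argument "series" is a list of rows, each a list of 3 entries, a list of its own where there are three numbers: the turn, a rotation vector about the tool's x, y, z in degrees, then the shift along the tool's x, y, z in mm, then the gripper's target within -1 to 1 (shut at 1, half-way at 0, fully open at -1). In form: [[[rx, ry, rz], [dx, dy, dz], hand], ...]. A call has 1 to 8 rows; each row shifts and turns the commanded pose from where the row before left it, along the tool's axes as they then stand; what a row does not reach is not made up. A row lasts 1/8 s, in which the tool goes at most 62.5 mm and 10.7 degrees, less where a joint would pass 70% of its speed; a pose out of reach is approached as far as the arm can. A call is refused whole if a number of a shift passes 62.5 or a number of a turn 10.7, either way. A call with a gripper value outside its range is refused whole. The fingers move at their own pace and stop on an object; the grip force is fixed at half the most. Time passes only in rows, so rows that do not move let the fingers close. It gives the time, the measured TCP pose, the force and the opening at its end, in the units of the state.
- read_state(): the state, without advancing time (a new reading comes with each control period).
- get_image(name): name is "scene" or "top"; returns a dict with "img" (400x640x3 uint8, red, green, blue), "range_z" (400x640 float32, mm along the optical axis (not along the pixel's ray), 0 where there is no reading), "fovy" (degrees; the focal length in pixels is half the picture's height over the tangent of half this angle, whatever the lens; pixels are square), "cx", "cy" (the principal point, pixels), "k1" (the pictures are not rectified: a ray, as slopes to the right and down, at radius r is drawn at 1 + k1 r^2 times it, then the intrinsics apply), "cam_to_world" (4x4, takes a point from camera to world coordinates). Camera axes: x right, y up, looking along -z (the intrinsics and any distortion apply to the point x, -y, -z); pixel columns grow to the right and rows downward; lengths in mm; the calibration is good to about 2 mm. A picture is of the moment at which its call begins.
- finish_job(): hands the job in, once; it reports no verdict.
The state is a dict: "clock": time; "qpos": joint angles; "qd": joint speeds; "tau": joint torques, N m; "eef_pos": TCP position; "tool_rot": TCP orientation; "force": force on the tool from outside, world axes, zero at the start; "torque": the same for the moment, N m; "width": finger opening in mm.
Only numpy, scipy, OpenCV 4.12 (cv2) and the standard library are available. Lean on these libraries where they do the work, as an engineer would, in place of code of your own. Each camera call takes 0.05 s, during which the arm holds its last target. There are 200 camera calls.

## Working session

There is one attempt and no reset: what is moved stays moved. The work goes in short steps, Python scripts to look and compute and a tool call to move; the robot and the scene stay as the last step left them, time stands still between calls to the robot, and variables do not carry over. Pictures are saved under pics/ and viewed, about 8 in all and at most 12, crops included, and the job is handed in when it is done.

Besides the shell and the picture viewer there is one more tool, called by a JSON object that holds its "name" and its "arguments". jog_arm: Moves the arm, as the interface text tells. Its arguments: {"type":"object","properties":{"series":{"type":"array"}},"required":["series"]}

```bash
mkdir -p pics; cat > h.py <<'E'
from cell import *
import numpy as np, cv2
def cam(n):
    d=get_image(n); return d
def save(d,p,box=None,s=1):
    im=d["img"][:,:,::-1]
    if box: x0,y0,x1,y1=box; im=im[y0:y1,x0:x1]
    cv2.imwrite(p,cv2.resize(im,None,fx=s,fy=s,interpolation=cv2.INTER_CUBIC))
def cloud(d):
    h,w=d["range_z"].shape; f=h/2/np.tan(np.radians(d["fovy"]/2))
    u,v=np.meshgrid(np.arange(w),np.arange(h))
    K=np.array([[f,0,d["cx"]],[0,f,d["cy"]],[0,0,1]])
    p=cv2.undistortPoints(np.stack([u,v],-1).reshape(-1,1,2).astype(np.float64),K,np.array([d["k1"],0,0,0,0.])).reshape(h,w,2)
    z=d["range_z"]; P=np.stack([p[...,0]*z,-p[...,1]*z,-z],-1); T=d["cam_to_world"]
    W=P@T[:3,:3].T+T[:3,3]; W[z==0]=np.nan; return W
E
python3 - <<'E'
from h import *
s=read_state(); print(s)
for n in("scene","top"):
    d=cam(n); np.save(n+"0.npy",cloud(d)); save(d,f"pics/{n}0.png"); print(n,d["fovy"],d["k1"],d["cam_to_world"].round(2).tolist())
E
```

```text
{'clock': 0.0, 'qpos': array([-1.40979134,  0.6293416 ,  0.03843455,  1.51835689, -0.02701439,
        0.99630027, -0.02002732]), 'qd': array([-1.42418223e-03,  6.42450799e-05,  2.92633489e-05,  1.47650258e-04,
        7.30469687e-04,  5.46936604e-04, -2.37606090e-03]), 'tau': array([-1.15976542e-03, -5.63409054e+01,  1.22619811e+00, -1.93444330e+01,
        1.10796152e-02,  1.06163911e-02,  7.76333877e-06]), 'eef_pos': array([145.99684052, 632.80422435, 255.39539071]), 'tool_rot': array([-1.56648047,  1.56890782, -1.79331437]), 'force': array([-0.48723443,  0.40537871, -0.1309293 ]), 'torque': array([ 0.03429182,  0.0115771 , -0.01950642]), 'width': 85.24079815477248}
scene 43.49700316957701 -0.11337947642014316 [[-0.85, -0.36, 0.39, 969.94], [0.53, -0.57, 0.62, 554.37], [-0.0, 0.73, 0.68, 813.18], [0.0, 0.0, 0.0, 1.0]]
top 52.42201738420723 -0.09381261500265015 [[0.01, 0.99, -0.13, 447.66], [-1.0, 0.02, 0.04, -78.53], [0.04, 0.13, 0.99, 943.64], [0.0, 0.0, 0.0, 1.0]]
```

View pics/top0.png

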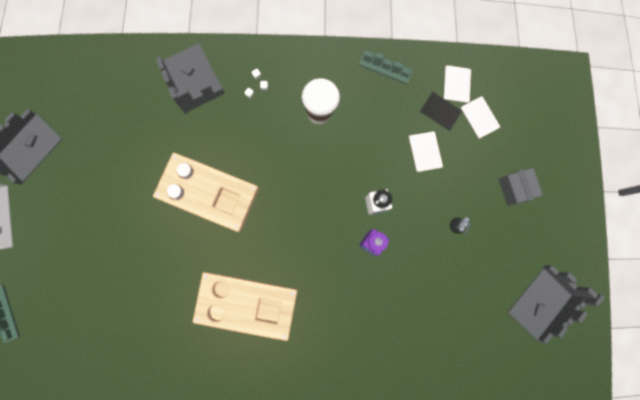

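View pics/scene0.png

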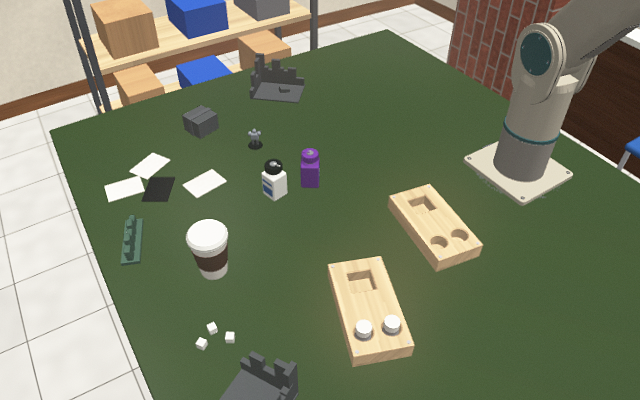

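The target holder is the left one with the pots (top ~(206,192), well (229,202)). The bottle is at ~(379,201), with the purple look-alike just behind it at (376,242), the cup at (320,97) and the miniature at (460,225).

```bash
python3 - <<'E'
from h import *
for n in("top","scene"):
    W=np.load(n+"0.npy"); x,y,z=W[...,0],W[...,1],W[...,2]
    np.set_printoptions(precision=1,suppress=True)
    print(n,"table z",np.nanmedian(z[np.abs(z)<15]))
    if n=="top": 
        for p in [(206,192),(229,202),(379,201),(382,198),(373,208),(376,242),(320,97),(460,225)]: print(p,W[p[1],p[0]])
        B=W[200,379]; H=W[185,206]
    def rect(m,name):
        # only pts
        p=np.stack([x[m],y[m]],1).astype(np.float32); r=cv2.minAreaRect(p); print(name,len(p),"z",np.median(z[m]),r); return r
    near=lambda c,r:(np.hypot(x-c[0],y-c[1])<r)
    m=near(H,135)&(z>32)&(z<40); 
    rect(m,"holder")
    m=near(B,45)&(z>84)&(z<98);rect(m,"cap")
    p=W[m]; print("cap circ",cv2.minEnclosingCircle(p[:,:2].astype(np.float32)),p[:,2].max())
    m=near(B,45)&(z>55)&(z<98);rect(m,"bottle>55")
    m=near(B,45)&(z>62)&(z<74);rect(m,"shoulder")
    # well floor
    m=near(H,110)&(z>3)&(z<14);rect(m,"wellfloor-ish")
d=cam("top"); save(d,"pics/a.png",(350,170,410,265),6)
d=cam("top"); save(d,"pics/b.png",(145,145,265,240),6)
d=cam("scene"); save(d,"pics/c.png",(240,130,340,210),7)
E
```

```text
top table z 0.13082558275857537
(206, 192) [589.6 139.6  35.9]
(229, 202) [571.3  91.4   9.6]
(379, 201) [ 568.1 -241.6   92.2]
(382, 198) [ 574.  -247.3   96.4]
(373, 208) [ 556.2 -233.4   64.5]
(376, 242) [ 480.6 -233.9   96.2]
(320, 97) [ 789.7 -112.   111.4]
(460, 225) [ 523.6 -440.5   36.9]
holder 3519 z 36.02811106374736 ((592.1297607421875, 142.8509521484375), (212.3826446533203, 110.36312866210938), 69.13047790527344)
cap 281 z 91.69153451343584 ((575.0352783203125, -248.60166931152344), (39.00850296020508, 39.70939254760742), 88.40039825439453)
cap circ ((575.3449096679688, -249.054931640625), 20.356229782104492) 96.35812960496935
bottle>55 422 z 90.43611518993191 ((574.8448486328125, -249.26661682128906), (44.0732421875, 44.379669189453125), 10.220840454101562)
shoulder 103 z 65.1210031170126 ((574.8374633789062, -249.7716522216797), (43.46683883666992, 43.88091278076172), 10.969942092895508)
wellfloor-ish 525 z 7.647054589717413 ((602.3232421875, 129.96214294433594), (196.4567108154297, 215.94383239746094), 77.14619445800781)
scene table z 0.7241575546673857
holder 4415 z 36.42361589198276 ((592.7775268554688, 140.94760131835938), (213.75851440429688, 111.99028015136719), 69.1288070678711)
cap 198 z 92.44563578139127 ((575.8714599609375, -249.6422576904297), (40.09300231933594, 39.166648864746094), 3.7799811363220215)
cap circ ((575.4339599609375, -249.48411560058594), 21.053537368774414) 96.72464489831123
bottle>55 438 z 79.94362033210427 ((576.8171997070312, -249.09716796875), (44.307762145996094, 47.43365478515625), 15.963401794433594)
shoulder 137 z 66.19318309812638 ((575.7432250976562, -250.2015380859375), (45.00491714477539, 43.76451873779297), 10.797892570495605)
wellfloor-ish 680 z 7.861150135015066 ((609.3666381835938, 142.3900909423828), (201.97378540039062, 215.35186767578125), 30.398698806762695)
```

View pics/a.png

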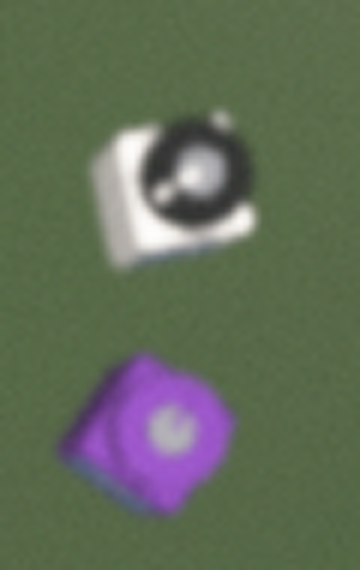

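View pics/b.png

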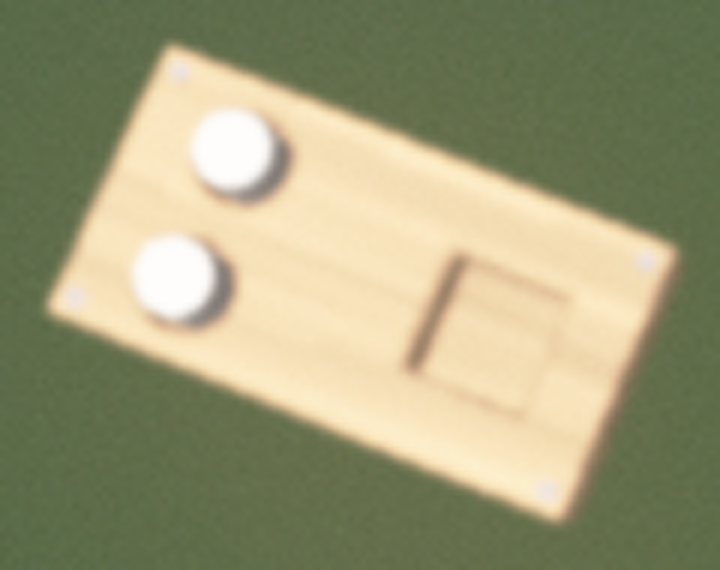

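```bash
cat >> h.py <<'E'
from scipy.spatial.transform import Rotation as Ro
def tool(s=None):
    s=s or read_state(); R=Ro.from_euler("xyz",s["tool_rot"]).as_matrix()
    psi=np.degrees(np.arctan2(R[1,1],R[0,1])); return s,R,psi
def plan(target,psi_t=None):
    "total shift in current tool axes and turn about tool x, to reach target TCP"
    s,R,psi=tool(); d=R.T@(np.array(target)-s["eef_pos"])
    print("t",round(s["clock"],2),"eef",s["eef_pos"].round(1),"psi",round(psi,1),"tilt",np.degrees(np.hypot(R[0,0],R[1,0])).round(2),"q",s["qpos"].round(2),"F",s["force"].round(1),"T",s["torque"].round(3),"w",round(s["width"],1))
    print("shift",d.round(1), "turn x", None if psi_t is None else -((psi_t-psi+90)%180-90))
E
python3 - <<'E'
from h import *
np.set_printoptions(precision=3,suppress=True)
s,R,psi=tool(); print(R,psi)
for n in("top","scene"):
    W=np.load(n+"0.npy"); d=cam(n); C=d["cam_to_world"][:3,3]
    t=(36-C[2])/(W[...,2]-C[2]); M=C+t[...,None]*(W-C)
    th=np.radians(69.13); c=np.array([592.4,142]); 
    e=M[...,:2]-c; ly=e@np.array([np.cos(th),np.sin(th)]); lx=e@np.array([np.sin(th),-np.cos(th)])
    m=(abs(lx)<45)&(ly<-10)&(ly>-95)&(W[...,2]<32.5)
    p=M[m][:,:2].astype(np.float32); print(n,m.sum(),cv2.minAreaRect(p),"local",lx[m].min(),lx[m].max(),ly[m].min(),ly[m].max())
    m=(abs(lx)<30)&(ly<-10)&(ly>-95)&(W[...,2]<11)
    f=W[m][:,:2]-c; a=f@np.array([np.cos(th),np.sin(th)]);b=f@np.array([np.sin(th),-np.cos(th)]);print("floor local",b.min(),b.max(),a.min(),a.max())
plan([575,-249.5,200],11)
E
```

```text
[[-0.     0.225  0.974]
 [-0.001  0.974 -0.225]
 [-1.    -0.001 -0.   ]] 77.00527511396153
top 456 ((570.2994384765625, 94.24683380126953), (76.87014770507812, 66.63213348388672), 71.30697631835938) local -37.873816982280644 29.378572450840316 -90.57676915250283 -13.79808931326961
floor local -23.197643727712748 23.853308064495373 -70.5338256416221 -27.01912225091835
scene 461 ((561.3500366210938, 91.73467254638672), (66.26470184326172, 71.33772277832031), 72.50550079345703) local -44.76199607549972 25.70600186534875 -93.20403840983647 -25.771498039557265
floor local -25.140972246260382 19.71161954132206 -96.19159612690243 -45.79263330613404
t 0.35 eef [146.1 633.3 256.1] psi 77.0 tilt 0.02 q [-1.41  0.63  0.04  1.52 -0.03  1.   -0.02] F [-0.4 -0.6 -0.1] T [-0.033 -0.049 -0.034] w 85.1
shift [  56.4 -763.7  616.4] turn x 66.00200569964646
```

{"name": "jog_arm", "arguments": {"series": [[[0, 0, 0], [0, -37.5, 49.5], -1], [[0, 0, 0], [0, -37.5, 49.5], -1], [[0, 0, 0], [0, -37.5, 49.5], -1], [[0, 0, 0], [0, -37.5, 49.5], -1], [[0, 0, 0], [0, -37.5, 49.5], -1], [[0, 0, 0], [0, -37.5, 49.5], -1], [[0, 0, 0], [0, -37.5, 49.5], -1], [[0, 0, 0], [0, -37.5, 49.5], -1]]}}

```text
clock: 1.35
eef_pos: [465.8, 250.5, 256.6]
tool_rot: [0.939, 1.57, 0.712]
force: [1.2, 0.3, -0.3]
width: 85.8
```

{"name": "jog_arm", "arguments": {"series": [[[0, 0, 0], [0, -51.5, 24.5], -0.6], [[0, 0, 0], [0, -51.5, 24.5], -0.6], [[0, 0, 0], [0, -51.5, 24.5], -0.6], [[0, 0, 0], [0, -51.5, 24.5], -0.6], [[0, 0, 0], [0, -51.5, 24.5], -0.6], [[0, 0, 0], [0, -51.5, 24.5], -0.6], [[0, 0, 0], [0, -51.5, 24.5], -0.6], [[0, 0, 0], [0, -51.5, 24.5], -0.6]]}}

```text
clock: 2.35
eef_pos: [563.2, -195.3, 256.5]
tool_rot: [0.5, 1.57, 0.274]
force: [1.1, 0.7, -0.0]
width: 68.3
```

{"name": "jog_arm", "arguments": {"series": [[[0, 0, 0], [0, -51.5, 24.5], -0.6], [[9.43, 0, 0], [0, 0, 0], -0.6], [[9.43, 0, 0], [0, 0, 0], -0.6], [[9.43, 0, 0], [0, 0, 0], -0.6], [[9.43, 0, 0], [0, 0, 0], -0.6], [[9.43, 0, 0], [0, 0, 0], -0.6], [[9.43, 0, 0], [0, 0, 0], -0.6], [[9.43, 0, 0], [0, 0, 0], -0.6]]}}

```text
clock: 3.35
eef_pos: [575.2, -249.1, 256.3]
tool_rot: [2.807, 1.571, 1.423]
force: [-0.6, -0.7, -0.2]
width: 68.3
```

```bash
python3 - <<'E'
from h import *
plan([575,-249.5,58],11)
for n in("top","scene"):
    d=cam(n)
    z=[]
    W=np.load(n+"0.npy"); C=d["cam_to_world"][:3,3]
    t=(36-C[2])/(W[...,2]-C[2]); M=C+t[...,None]*(W-C)
    th=np.radians(69.13); c=np.array([592.4,142]); 
    e=M[...,:2]-c; ly=e@np.array([np.cos(th),np.sin(th)]); lx=e@np.array([np.sin(th),-np.cos(th)])
    m=((abs(lx)<45)&(ly<-10)&(ly>-95)&(cv2.medianBlur(W[...,2].astype(np.float32),5)<34)).astype(np.uint8)
    m=cv2.morphologyEx(m,cv2.MORPH_OPEN,np.ones((3,3)))
    k,L,S,_=cv2.connectedComponentsWithStats(m); m=L==1+S[1:,4].argmax()
    p=M[m][:,:2].astype(np.float32); print(n,m.sum(),cv2.minAreaRect(p),"local",*(np.percentile(v,[0,2,98,100]).round(1) for v in(lx[m],ly[m])))
    # pixel corner read (top crop b)
    if n=="top":
        for px in [(462,255),(575,298),(525,415),(412,370)]:
            u,v=px[0]/6+145,px[1]/6+145; print(px,*(cv2.remap(a.astype(np.float32),np.float32([[u]]),np.float32([[v]]),1)[0,0].round(1) for a in (M[...,0],M[...,1],lx,ly)))
E
```

```text
t 3.35 eef [ 575.2 -249.1  256.3] psi 10.7 tilt 0.01 q [ 0.12  0.63  0.42  1.59 -0.29  0.98  0.81] F [-0.6 -0.7 -0.2] T [-0.026 -0.022 -0.031] w 68.3
shift [198.3  -0.3   0.4] turn x -0.3034343745565593
top 468 ((573.2871704101562, 92.8087158203125), (49.7177619934082, 50.08736038208008), 69.37934875488281) local [-25.4 -24.5  23.3  24.8] [-77.7 -75.9 -29.1 -27.8]
(462, 255) 600.5 103.8 21.2 -32.8
(575, 298) 584.9 60.7 22.0 -78.7
(525, 415) 540.5 77.7 -25.6 -78.6
(412, 370) 556.6 120.7 -25.8 -32.7
scene 472 ((574.1220703125, 94.20516967773438), (48.27341842651367, 48.71278381347656), 68.91854858398438) local [-24.5 -22.6  22.5  24.3] [-75.3 -73.5 -28.1 -27. ]
```

{"name": "jog_arm", "arguments": {"series": [[[0, 0, 0], [49.5, 0, 0], -0.6], [[0, 0, 0], [49.5, 0, 0], -0.6], [[0, 0, 0], [49.5, 0, 0], -0.6], [[0, 0, 0], [49.5, 0, 0], -0.6], [[0, 0, 0], [0, 0, 0], 0.3], [[0, 0, 0], [0, 0, 0], 0.3], [[0, 0, 0], [0, 0, 0], 0.3], [[0, 0, 0], [0, 0, 0], 0.3]]}}

```text
clock: 4.45
eef_pos: [576.0, -249.4, 60.0]
tool_rot: [1.062, 1.568, -0.317]
force: [0.1, 0.1, -2.3]
width: 43.0
```

{"name": "jog_arm", "arguments": {"series": [[[0, 0, 0], [0, 0, 0], -0.6], [[0, 0, 0], [0, 0, 0], -0.6], [[0, 0, 0], [0, 0, 0], -0.6], [[-10, 0, 0], [0, 0, 0], -0.6], [[-10, 0, 0], [0, 0, 0], -0.6], [[-10, 0, 0], [0, 0, 0], -0.6], [[-10, 0, 0], [0, 0, 0], -0.6], [[-10, 0, 0], [0, 0, 0], -0.6]]}}

```text
clock: 5.45
eef_pos: [575.1, -249.4, 58.3]
tool_rot: [-1.49, 1.571, -1.991]
force: [-0.6, -0.1, -0.3]
width: 68.5
```

{"name": "jog_arm", "arguments": {"series": [[[-10, 0, 0], [0, 0, 0], -0.6], [[-10, 0, 0], [0, 0, 0], -0.6], [[-10, 0, 0], [0, 0, 0], -0.6], [[-10, 0, 0], [0, 0, 0], -0.6], [[0, 0, 0], [0, 0, 0], -0.6]]}}

```text
clock: 6.08
eef_pos: [575.0, -249.6, 58.2]
tool_rot: [1.19, 1.57, 1.38]
force: [0.7, -0.2, -0.4]
width: 68.4
```

```bash
python3 - <<'E'
from h import *
plan([575,-249.5,58],101)
d=cam("scene"); save(d,"pics/d.png",(220,80,380,220),5)
E
```

```text
t 6.08 eef [ 575.  -249.6   58.2] psi 100.9 tilt 0.02 q [ 0.43  0.85 -0.11  1.72  0.15  0.58  2.  ] F [ 0.7 -0.2 -0.4] T [-0.023 -0.006 -0.013] w 68.4
shift [0.2 0.1 0. ] turn x -0.14016521490971456
```

View pics/d.png

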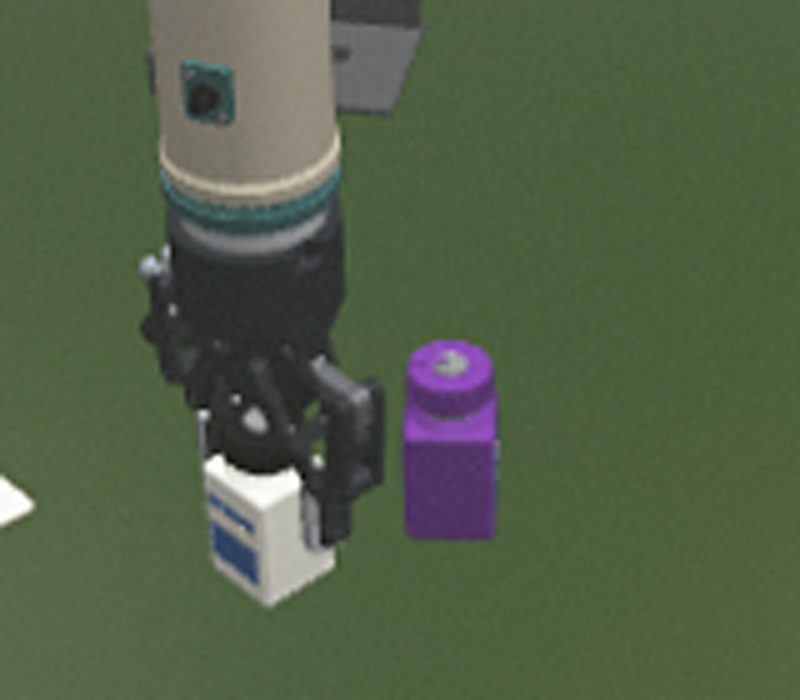

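{"name": "jog_arm", "arguments": {"series": [[[0, 0, 0], [0, 0, 0], 0.3], [[0, 0, 0], [0, 0, 0], 0.3], [[0, 0, 0], [0, 0, 0], 0.3], [[0, 0, 0], [0, 0, 0], 0.3], [[0, 0, 0], [-15, 0, 0], 0.3], [[0, 0, 0], [-25, 0, 0], 0.3], [[0, 0, 0], [-25, 0, 0], 0.3], [[0, 0, 0], [-25, 0, 0], 0.3]]}}

```text
clock: 7.12
eef_pos: [574.5, -248.4, 149.2]
tool_rot: [2.251, 1.569, 2.444]
force: [0.7, 0.1, -2.0]
width: 43.0
```

{"name": "jog_arm", "arguments": {"series": [[[0, 0, 0], [0, 42.1, 8], 0.3], [[0, 0, 0], [0, 42.1, 8], 0.3], [[0, 0, 0], [0, 42.1, 8], 0.3], [[0, 0, 0], [0, 42.1, 8], 0.3], [[0, 0, 0], [0, 42.1, 8], 0.3], [[0, 0, 0], [0, 42.1, 8], 0.3], [[0, 0, 0], [0, 42.1, 8], 0.3], [[0, 0, 0], [0, 42.1, 8], 0.3]]}}

```text
clock: 8.12
eef_pos: [572.8, 95.4, 148.5]
tool_rot: [2.682, 1.569, 2.874]
force: [0.1, -0.4, -2.8]
width: 43.1
```

{"name": "jog_arm", "arguments": {"series": [[[8, 0, 0], [0, 0, 0], 0.3], [[8, 0, 0], [0, 0, 0], 0.3], [[8, 0, 0], [0, 0, 0], 0.3], [[8, 0, 0], [0, 0, 0], 0.3], [[0, 0, 0], [0, 0, 0], 0.3]]}}

```text
clock: 8.75
eef_pos: [573.0, 94.2, 148.4]
tool_rot: [-2.948, 1.57, 2.971]
force: [0.3, 0.0, -2.5]
width: 43.1
```

```bash
python3 - <<'E'
from h import *
plan([573.6,93.2,66],69.1)
d=cam("top"); save(d,"pics/e.png",(145,100,305,240),5)
d=cam("scene"); save(d,"pics/f.png",(300,160,460,300),5); W=cloud(d)
m=(np.hypot(W[...,0]-573,W[...,1]-93)<32)&(W[...,2]>85)&(W[...,2]<120); p=W[m]
print(len(p),p[:,2].min(), cv2.minAreaRect(p[:,:2].astype(np.float32)))
E
```

```text
t 8.75 eef [573.   94.2 148.4] psi 69.1 tilt 0.07 q [-0.26  0.67  0.08  1.82 -0.08  0.66  1.07] F [ 0.3  0.  -2.5] T [-0.032 -0.047 -0.027] w 43.1
shift [82.4 -0.7  1. ] turn x 0.013595332198590881
262 92.01559384063853 ((587.4213256835938, 101.35136413574219), (29.932918548583984, 58.07825469970703), 26.82292366027832)
```

View pics/f.png

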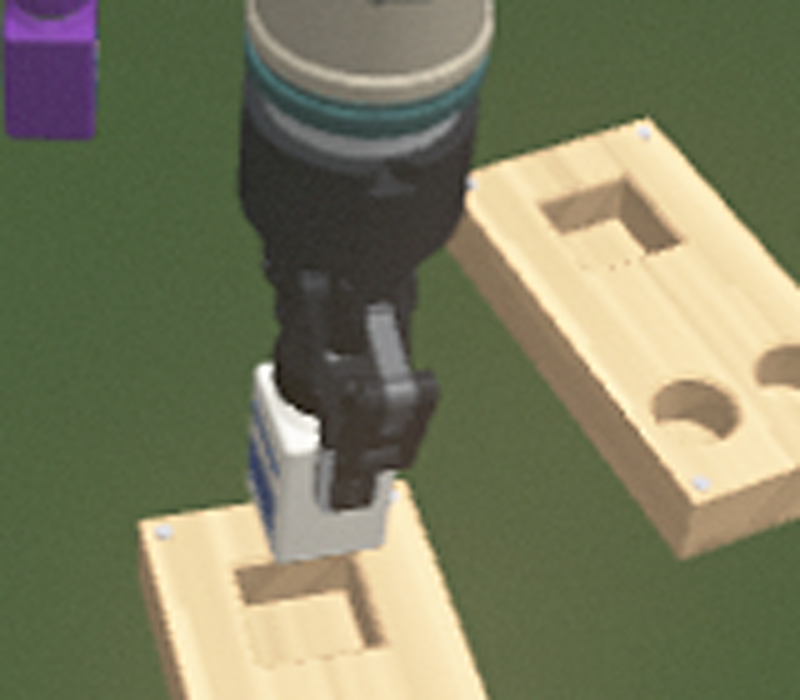

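Bottle hangs square above the well (well at ~(310,620) in the crop, bottle foot ~(330,540)). Lowering, with force checks.

{"name": "jog_arm", "arguments": {"series": [[[0, 0, 0], [17, -0.7, 1], 0.3], [[0, 0, 0], [17, 0, 0], 0.3], [[0, 0, 0], [16, 0, 0], 0.3], [[0, 0, 0], [0, 0, 0], 0.3], [[0, 0, 0], [2, 0, 0], 0.3], [[0, 0, 0], [2, 0, 0], 0.3], [[0, 0, 0], [2, 0, 0], 0.3], [[0, 0, 0], [0, 0, 0], 0.3]]}}

```text
clock: 9.85
eef_pos: [574.9, 92.7, 94.4]
tool_rot: [0.667, 1.569, 0.3]
force: [-3.8, -0.4, 11.0]
width: 43.2
```

```bash
python3 - <<'E'
from h import *
plan([573.6,93.2,66],69.1)
d=cam("scene"); save(d,"pics/g.png",(320,230,420,310),8)
plan([573.6,93.2,66],69.1)
E
```

```text
t 9.85 eef [574.9  92.7  94.4] psi 69.0 tilt 0.09 q [-0.25  0.75  0.07  1.84 -0.09  0.55  1.08] F [-3.8 -0.4 11. ] T [-0.217  0.634 -0.069] w 43.2
shift [28.4 -0.  -1.4] turn x -0.10700508967903488
t 9.9 eef [574.9  92.7  94.4] psi 69.0 tilt 0.1 q [-0.25  0.75  0.07  1.84 -0.09  0.55  1.08] F [-3.6  0.2 10.2] T [-0.15   0.642  0.003] w 42.9
shift [28.4 -0.1 -1.4] turn x -0.11251164300956873
```

View pics/g.png

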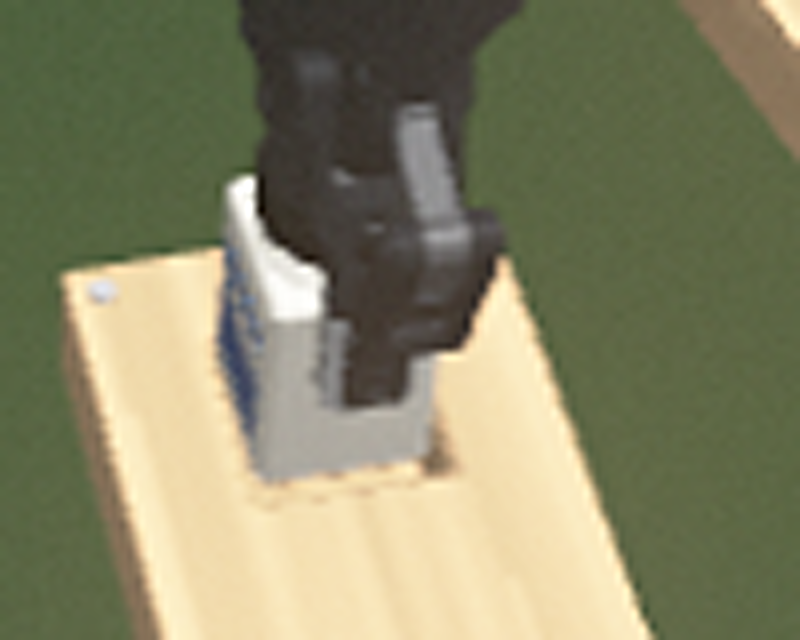

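The gap shows on the robot side (~(440,465)); bottle rests on the +x chamfer and the force agrees (Fx −3.8). Raise, shift −2.5 along tool z, retry.

{"name": "jog_arm", "arguments": {"series": [[[0, 0, 0], [-3, 0, 0], 0.3], [[0, 0, 0], [-1, 0, -2.5], 0.3], [[0, 0, 0], [0, 0, 0], 0.3], [[0, 0, 0], [2, 0, 0], 0.3], [[0, 0, 0], [2, 0, 0], 0.3], [[0, 0, 0], [2, 0, 0], 0.3], [[0, 0, 0], [1, 0, 0], 0.3], [[0, 0, 0], [0, 0, 0], 0.3]]}}

```text
clock: 10.9
eef_pos: [572.0, 93.5, 89.2]
tool_rot: [-2.536, 1.571, -2.903]
force: [-0.1, 0.1, -2.9]
width: 43.3
```

```bash
python3 - <<'E'
from h import *
plan([573.6,93.2,66],69.1)
E
```

```text
t 10.9 eef [572.   93.5  89.2] psi 69.0 tilt 0.01 q [-0.25  0.76  0.07  1.85 -0.09  0.54  1.08] F [-0.1  0.1 -2.9] T [-0.007  0.011 -0.024] w 43.3
shift [23.2  0.3  1.6] turn x -0.1026796307802158
```

Free at 5 mm into the well with no contact. Continue.

{"name": "jog_arm", "arguments": {"series": [[[0, 0, 0], [3, 0, 0], 0.3], [[0, 0, 0], [3, 0, 0], 0.3], [[0, 0, 0], [3, 0, 0], 0.3], [[0, 0, 0], [3, 0, 0], 0.3], [[0, 0, 0], [0, 0, 0], 0.3]]}}

```text
clock: 11.52
eef_pos: [571.9, 93.5, 77.0]
tool_rot: [-2.639, 1.57, -3.005]
force: [-0.3, -0.3, -2.4]
width: 43.2
```

```bash
python3 - <<'E'
from h import *
plan([572,93.5,66],69.1)
E
```

```text
t 11.53 eef [571.9  93.5  77. ] psi 69.0 tilt 0.04 q [-0.25  0.78  0.06  1.85 -0.09  0.51  1.08] F [-0.3 -0.3 -2.4] T [ 0.029 -0.022 -0.007] w 43.2
shift [11.   0.1  0.1] turn x -0.10834866803372734
```

{"name": "jog_arm", "arguments": {"series": [[[0, 0, 0], [3, 0, 0], 0.3], [[0, 0, 0], [3, 0, 0], 0.3], [[0, 0, 0], [3, 0, 0], 0.3], [[0, 0, 0], [1, 0, 0], 0.3], [[0, 0, 0], [0.5, 0, 0], 0.3], [[0, 0, 0], [0, 0, 0], 0.3]]}}

```text
clock: 12.28
eef_pos: [572.1, 93.5, 66.8]
tool_rot: [0.908, 1.571, 0.542]
force: [-0.5, -0.0, -2.3]
width: 43.2
```

```bash
python3 - <<'E'
from h import *
plan([572,93.5,66],69.1)
E
```

```text
t 12.28 eef [572.1  93.5  66.8] psi 69.0 tilt 0.01 q [-0.25  0.79  0.06  1.86 -0.09  0.49  1.08] F [-0.5 -0.  -2.3] T [-0.026  0.009  0.011] w 43.2
shift [ 0.8 -0.1 -0.1] turn x -0.10562952563847716
```

{"name": "jog_arm", "arguments": {"series": [[[0, 0, 0], [0.5, 0, 0], 0.3], [[0, 0, 0], [0, 0, 0], 0.3], [[0, 0, 0], [0, 0, 0], -0.5], [[0, 0, 0], [0, 0, 0], -0.5], [[0, 0, 0], [0, 0, 0], -0.5], [[0, 0, 0], [-12, 0, 0], -0.5], [[0, 0, 0], [-12, 0, 0], -0.5], [[0, 0, 0], [-12, 0, 0], -0.5]]}}

```text
clock: 13.28
eef_pos: [572.4, 93.6, 103.6]
tool_rot: [0.59, 1.57, 0.224]
force: [-0.7, -0.2, 0.2]
width: 64.2
```

```bash
python3 - <<'E'
from h import *
plan([572,93.5,102],69.1)
d=cam("scene"); save(d,"pics/h.png",(320,220,420,310),7)
W=cloud(d)
m=(np.hypot(W[...,0]-572,W[...,1]-93)<34)&(W[...,2]>60)&(W[...,2]<80);print("shoulder z",np.percentile(W[m][:,2],[50,90,95]))
E
```

```text
t 13.28 eef [572.4  93.6 103.6] psi 69.0 tilt 0.06 q [-0.25  0.74  0.07  1.84 -0.09  0.56  1.08] F [-0.7 -0.2  0.2] T [-0.046  0.008 -0.059] w 64.2
shift [ 1.6 -0.2 -0.4] turn x -0.10644924543748857
shoulder z [72.6635045  76.24489935 77.11282578]
```

View pics/h.png

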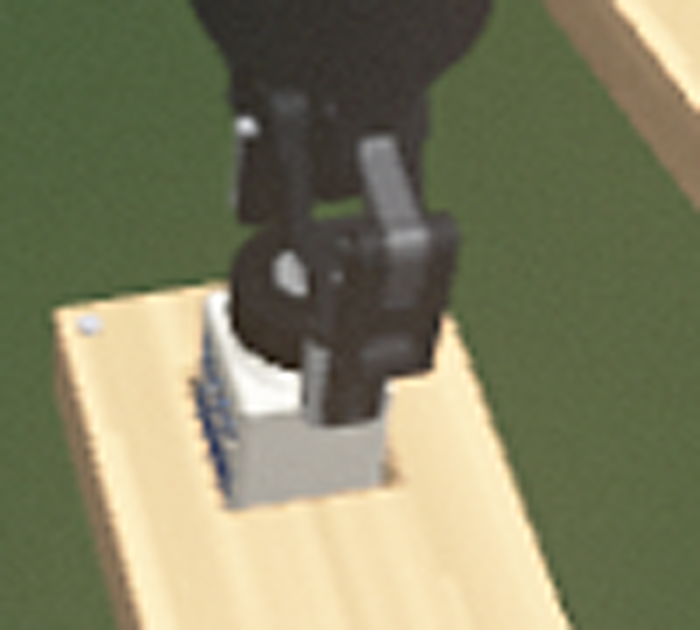

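{"name": "jog_arm", "arguments": {"series": [[[0, 0, 0], [0, 0, 0], 0.4], [[0, 0, 0], [0, 0, 0], 0.4], [[0, 0, 0], [0, 0, 0], 0.4], [[0, 0, 0], [0, 0, 0], 0.4]]}}

```text
clock: 13.82
eef_pos: [572.2, 93.5, 102.5]
tool_rot: [0.532, 1.571, 0.166]
force: [-1.2, 0.2, 6.0]
width: 38.4
```

```bash
python3 - <<'E'
from h import *
plan([572,93.5,102],69.1)
E
```

```text
t 13.82 eef [572.2  93.5 102.5] psi 69.0 tilt 0.01 q [-0.25  0.74  0.07  1.84 -0.09  0.56  1.08] F [-1.2  0.2  6. ] T [-0.092  0.154  0.021] w 38.4
shift [ 0.5 -0.  -0.2] turn x -0.11043226276419205
```

{"name": "jog_arm", "arguments": {"series": [[[9, 0, 0], [0.07, 0, 0], 0.4], [[9, 0, 0], [0.07, 0, 0], 0.4], [[9, 0, 0], [0.07, 0, 0], 0.4], [[9, 0, 0], [0.07, 0, 0], 0.4], [[9, 0, 0], [0.07, 0, 0], 0.4], [[0, 0, 0], [0, 0, 0], 0.4]]}}

```text
clock: 14.58
eef_pos: [572.7, 94.0, 102.2]
tool_rot: [1.202, 1.57, 0.049]
force: [0.2, 0.7, 4.6]
width: 38.0
```

```bash
python3 - <<'E'
from h import *
plan([572,93.5,102])
E
```

```text
t 14.57 eef [572.7  94.  102.2] psi 24.0 tilt 0.07 q [-0.39  0.76  0.28  1.85 -0.35  0.58  0.54] F [0.2 0.7 4.6] T [ 0.174 -0.104 -0.05 ] w 38.0
shift [ 0.2 -0.9  0.2] turn x None
```

{"name": "jog_arm", "arguments": {"series": [[[4.5, 0, 0], [0.04, 0, 0], 0.4], [[4.5, 0, 0], [0.04, 0, 0], 0.4], [[0, 0, 0], [0, 0, 0], 0.4]]}}

```text
clock: 14.95
eef_pos: [572.9, 94.0, 102.1]
tool_rot: [1.525, 1.569, 0.217]
force: [0.8, 0.3, 4.4]
width: 37.6
```

```bash
cat > r.py <<'E'
from h import *
plan([572,93.5,102]); s=read_state(); print("tau7",s["tau"].round(3)[4:])
E
python3 r.py
```

```text
t 14.95 eef [572.9  94.  102.1] psi 15.1 tilt 0.09 q [-0.41  0.76  0.32  1.85 -0.4   0.59  0.43] F [0.8 0.3 4.4] T [ 0.267 -0.195  0.022] w 37.6
shift [ 0.1 -1.   0.3] turn x None
tau7 [ 0.184  0.164 -0.153]
```

{"name": "jog_arm", "arguments": {"series": [[[4.5, 0, 0], [0.04, 0, 0], 0.4], [[4.5, 0, 0], [0.04, 0, 0], 0.4], [[0, 0, 0], [0, 0, 0], 0.4]]}}

```text
clock: 15.32
eef_pos: [573.0, 94.0, 102.1]
tool_rot: [1.609, 1.569, 0.145]
force: [0.8, 0.7, 4.7]
width: 37.9
```

```bash
python3 r.py
```

```text
t 15.32 eef [573.   94.  102.1] psi 6.1 tilt 0.1 q [-0.44  0.77  0.37  1.85 -0.45  0.6   0.32] F [0.8 0.7 4.7] T [ 0.291 -0.292 -0.023] w 37.9
shift [ 0.  -1.   0.4] turn x None
tau7 [ 0.258  0.316 -0.16 ]
```

{"name": "jog_arm", "arguments": {"series": [[[4.5, 0, 0], [0.04, 0, 0], 0.4], [[4.5, 0, 0], [0.04, 0, 0], 0.4], [[0, 0, 0], [0, 0, 0], 0.4]]}}

```text
clock: 15.7
eef_pos: [573.0, 93.9, 102.0]
tool_rot: [1.691, 1.569, 0.07]
force: [1.9, 1.6, 5.2]
width: 38.2
```

```bash
python3 r.py
```

```text
t 15.7 eef [573.   93.9 102. ] psi -2.8 tilt 0.11 q [-0.46  0.78  0.41  1.85 -0.5   0.61  0.21] F [1.9 1.6 5.2] T [ 0.405 -0.391 -0.053] w 38.2
shift [-0.  -1.   0.4] turn x None
tau7 [ 0.334  0.505 -0.161]
```

{"name": "jog_arm", "arguments": {"series": [[[4.5, 0, 0], [0.04, 0, 0], 0.4], [[4.5, 0, 0], [0.04, 0, 0], 0.4], [[0, 0, 0], [0, 0, 0], 0.4]]}}

```text
clock: 16.08
eef_pos: [573.1, 93.8, 101.9]
tool_rot: [1.779, 1.569, 0.002]
force: [2.4, 0.6, 4.9]
width: 38.0
```

```bash
python3 r.py
```

```text
t 16.07 eef [573.1  93.8 101.9] psi -11.8 tilt 0.12 q [-0.49  0.79  0.45  1.85 -0.55  0.63  0.1 ] F [2.4 0.6 4.9] T [ 0.302 -0.615  0.002] w 38.0
shift [-0.1 -1.   0.5] turn x None
tau7 [ 0.395  0.686 -0.158]
```

{"name": "jog_arm", "arguments": {"series": [[[4.5, 0, 0], [0.04, 0, 0], 0.4], [[4.5, 0, 0], [0.04, 0, 0], 0.4], [[0, 0, 0], [0, 0, 0], 0.4]]}}

```text
clock: 16.45
eef_pos: [573.1, 93.6, 101.9]
tool_rot: [1.861, 1.569, -0.072]
force: [2.1, 1.8, 5.3]
width: 38.1
```

```bash
python3 r.py
```

```text
t 16.45 eef [573.1  93.6 101.9] psi -20.8 tilt 0.12 q [-0.51  0.8   0.49  1.85 -0.6   0.64 -0.02] F [2.1 1.8 5.3] T [ 0.325 -0.698  0.005] w 38.1
shift [-0.1 -1.   0.5] turn x None
tau7 [ 0.425  0.816 -0.171]
```

{"name": "jog_arm", "arguments": {"series": [[[4.5, 0, 0], [0.04, 0, 0], 0.4], [[4.5, 0, 0], [0.04, 0, 0], 0.4], [[0, 0, 0], [0, 0, 0], 0.4]]}}

```text
clock: 16.82
eef_pos: [573.4, 93.5, 101.8]
tool_rot: [1.89, 1.568, -0.2]
force: [3.9, 1.4, 4.4]
width: 38.2
```

```bash
python3 r.py
```

```text
t 16.82 eef [573.4  93.5 101.8] psi -29.7 tilt 0.16 q [-0.54  0.81  0.53  1.85 -0.64  0.66 -0.13] F [3.9 1.4 4.4] T [ 0.243 -1.043  0.294] w 38.2
shift [-0.2 -1.2  0.7] turn x None
tau7 [ 0.295  1.322 -0.427]
```

Thread is home (torque 0.29 at psi −29.7). Now click, in small steps without descent.

{"name": "jog_arm", "arguments": {"series": [[[4.5, 0, 0], [0, 0, 0], 0.4], [[0, 0, 0], [0, 0, 0], 0.4]]}}

```text
clock: 17.08
eef_pos: [573.5, 93.4, 101.8]
tool_rot: [1.978, 1.568, -0.191]
force: [4.5, 1.3, 4.7]
width: 38.0
```

```bash
python3 r.py
```

```text
t 17.07 eef [573.5  93.4 101.8] psi -34.3 tilt 0.16 q [-0.55  0.81  0.56  1.85 -0.67  0.67 -0.19] F [4.5 1.3 4.7] T [ 0.232 -1.204  0.278] w 38.0
shift [-0.2 -1.3  0.7] turn x None
tau7 [ 0.399  1.652 -0.421]
```

{"name": "jog_arm", "arguments": {"series": [[[4.5, 0, 0], [0, 0, 0], 0.4], [[0, 0, 0], [0, 0, 0], 0.4]]}}

```text
clock: 17.32
eef_pos: [572.7, 93.4, 101.8]
tool_rot: [2.237, 1.57, -0.012]
force: [4.1, 2.0, 6.1]
width: 37.9
```

```bash
python3 r.py
```

```text
t 17.32 eef [572.7  93.4 101.8] psi -38.9 tilt 0.07 q [-0.56  0.82  0.58  1.85 -0.69  0.68 -0.25] F [4.1 2.  6.1] T [ 0.181 -0.859 -0.002] w 37.9
shift [-0.2 -0.7  0.3] turn x None
tau7 [ 0.549  1.106 -0.148]
```

{"name": "jog_arm", "arguments": {"series": [[[4.5, 0, 0], [0, 0, 0], 0.4], [[0, 0, 0], [0, 0, 0], 0.4]]}}

```text
clock: 17.58
eef_pos: [572.7, 93.3, 101.8]
tool_rot: [2.214, 1.57, -0.114]
force: [4.1, 0.7, 6.6]
width: 38.0
```

```bash
python3 r.py
```

```text
t 17.57 eef [572.7  93.3 101.8] psi -43.4 tilt 0.07 q [-0.57  0.83  0.6   1.85 -0.71  0.69 -0.31] F [4.1 0.7 6.6] T [ 0.256 -0.886  0.015] w 38.0
shift [-0.2 -0.7  0.3] turn x None
tau7 [ 0.526  1.127 -0.174]
```

{"name": "jog_arm", "arguments": {"series": [[[4.5, 0, 0], [0, 0, 0], 0.4], [[4.5, 0, 0], [0, 0, 0], 0.4], [[0, 0, 0], [0, 0, 0], 0.4]]}}

```text
clock: 17.95
eef_pos: [572.9, 93.2, 101.8]
tool_rot: [2.12, 1.569, -0.364]
force: [4.2, 1.1, 4.9]
width: 37.7
```

```bash
python3 r.py
```

```text
t 17.95 eef [572.9  93.2 101.8] psi -52.3 tilt 0.1 q [-0.6   0.84  0.64  1.85 -0.75  0.71 -0.43] F [4.2 1.1 4.9] T [ 0.095 -1.072  0.3  ] w 37.7
shift [-0.2 -0.8  0.6] turn x None
tau7 [ 0.347  1.331 -0.473]
```

{"name": "jog_arm", "arguments": {"series": [[[4.5, 0, 0], [0, 0, 0], 0.4], [[4.5, 0, 0], [0, 0, 0], 0.4], [[0, 0, 0], [0, 0, 0], 0.4]]}}

```text
clock: 18.32
eef_pos: [572.5, 93.3, 101.8]
tool_rot: [2.585, 1.57, -0.057]
force: [3.2, 1.4, 6.9]
width: 38.1
```

```bash
python3 r.py
```

```text
t 18.32 eef [572.5  93.3 101.8] psi -61.4 tilt 0.04 q [-0.62  0.85  0.68  1.86 -0.79  0.73 -0.55] F [3.2 1.4 6.9] T [ 0.197 -0.835  0.033] w 38.1
shift [-0.2 -0.4  0.3] turn x None
tau7 [ 0.606  0.934 -0.153]
```

Second click made. Ease 4° toward the tooth, release, and lift off.

{"name": "jog_arm", "arguments": {"series": [[[4, 0, 0], [0, 0, 0], 0.4], [[0, 0, 0], [0, 0, 0], 0.4], [[0, 0, 0], [0, 0, 0], -0.6], [[0, 0, 0], [0, 0, 0], -0.6], [[0, 0, 0], [0, 0, 0], -0.6], [[0, 0, 0], [-20, 0, 0], -0.6], [[0, 0, 0], [-40, 0, 0], -0.6], [[0, 0, 0], [-60, 0, 0], -0.6]]}}

```text
clock: 19.32
eef_pos: [571.0, 93.4, 222.7]
tool_rot: [-0.156, 1.568, -2.871]
force: [1.3, -0.2, -0.5]
width: 68.2
```

{"name": "jog_arm", "arguments": {"series": [[[0, 0, 0], [0, -50, -30], -0.6], [[0, 0, 0], [0, -50, -30], -0.6], [[0, 0, 0], [0, -50, -30], -0.6], [[0, 0, 0], [0, 0, 0], -0.6], [[0, 0, 0], [0, 0, 0], -0.6]]}}

```text
clock: 19.95
eef_pos: [591.7, 266.5, 222.4]
tool_rot: [1.577, 1.569, -1.137]
force: [-0.0, -1.0, 0.2]
width: 68.2
```

```bash
python3 r.py; python3 - <<'E'
from h import *
a=cam("top"); b=cam("scene")
A=cv2.resize(a["img"][165:225,195:265,::-1],None,fx=7,fy=7,interpolation=2); B=cv2.resize(b["img"][240:310,325:405,::-1],None,fx=6,fy=6,interpolation=2)
cv2.imwrite("pics/i.png",np.hstack([A[:420,:310],B[:420]]))
for d in(a,b):
    W=cloud(d); r=np.hypot(W[...,0]-573,W[...,1]-93.2); z=W[...,2]
    m=(r<40)&(z>85)&(z<115); p=W[m]; print("cap c",cv2.minEnclosingCircle(p[:,:2].astype(np.float32)),"z",np.percentile(p[:,2],[10,50,90]))
    m=(r<36)&(z>60)&(z<80); print("shoulder",cv2.minAreaRect(W[m][:,:2].astype(np.float32)),np.median(z[m]))
E
```

```text
t 19.95 eef [591.7 266.5 222.4] psi -65.5 tilt 0.08 q [-0.92  0.81  0.86  1.57 -0.67  1.07 -1.03] F [-0.  -1.   0.2] T [-0.071 -0.054  0.004] w 68.2
shift [120.6 149.1  89.7] turn x None
tau7 [-0.175  0.061 -0.009]
cap c ((572.5076293945312, 93.51881408691406), 20.899511337280273) z [ 95.59203728  98.66827609 101.41762223]
shoulder ((572.1901245117188, 92.38568115234375), (43.5689697265625, 44.43494415283203), 65.84285736083984) 72.99978288639045
cap c ((572.0540161132812, 93.21591186523438), 21.53328514099121) z [ 90.51569846  98.931025   101.04232837]
shoulder ((572.8146362304688, 94.44732666015625), (45.128028869628906, 44.487911224365234), 66.82909393310547) 72.43764018874111
```

View pics/i.png

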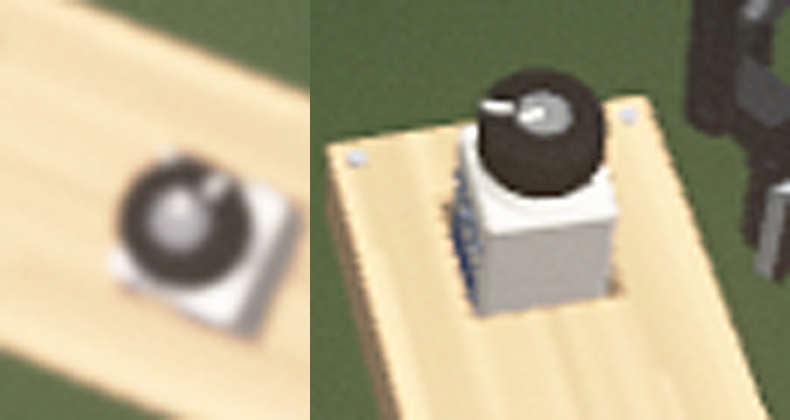

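The bottle stands home in the well, with the cap top at ~98.7 mm (expected 98.6). In the scene crop the shell ridge at (495,107) is visibly offset from the hub ridge at (530,115). Handing in.

```bash
python3 -c "
from cell import *
print(finish_job())"
```

```text
the job is handed in; nothing more can be done
None
```

The bottle is standing fully home in the square well of the left holder, with its cap screwed down and tight after two ratchet clicks. I handed the job in at about 20 s on the clock; no verdict was reported.

**Placing:** I squeezed the bottle across both pairs of faces to centre it, carried it upright and lowered it into the well. The first try caught on the chamfer with about 13 N. I raised it, shifted it 2.5 mm towards the robot, and it then went in without contact.

**Screwing:** The thread came home after about 1.7 rad. The torque then rose to about 0.3 N m and dropped to nothing twice, which is two clicks.

**Last checks:**
- **Bottle position:** the cameras put the bottle's centre at about (572.3, 93.3) mm, square to the holder and upright.
- **Cap height:** the cap top measured about 98.7 and 98.9 mm in the two cameras, against 98.6 mm expected when home. At this accuracy (about 2 mm) that only roughly supports the cap being home; the torque is the better evidence.
- **Shell over hub:** the shell's ridge is visibly out of line with the hub's, as it should be after the clicks. I did not measure that angle.
- **Bystanders:** I did not recheck the pots, miniature or cup in the final pictures. The gripper's path stayed clear of them.

The one disagreement is that the well actually sits about 1–1.5 mm closer to the robot than my first camera estimate, which is within the calibration error and caused the chamfer contact.

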